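# Squeeze a dowelled block shut in the ratchet clamp and free it

## Robot

A 6-joint arm with a two-finger parallel gripper is mounted at the origin on a cart in front of the work surface, level with it; the furniture and walls round the work are solid. World frame = base frame: x ahead of the robot, y to its left, z up, the work surface at z = 0. Lengths are in m, angles in degrees, forces in N, time in s.
With the tool pointing down it reaches from about 0.25 to 0.8 m from the base axis. Payload 3.9 kg.
Tool frame: the origin (TCP) lies at the very end of the fingers, on their centre line; the grasp point (between the pads) lies 19 mm behind it; x points along the fingers, y is the direction in which the jaws open and shut, and the axes are right-handed (so a half turn about x gives the same grasp; the last joint's range is limited). The gripper opens to 85 mm and grips with 20 to 120 N. Pads are 22 mm wide; open, the fingers measure 114 mm over their backs; the gripper's body (76 mm by 85 mm) begins 54 mm behind the grasp point. The pads swing forward as they close: fully open they stand 13 mm farther back than shut.
Start: joints at [73.625, 14.897, -7.913, 67.191, 0, 90], TCP at [0.148, 0.504, 0.231] pointing down, gripper open.
Joint ranges: [-159.42, 159.42], [-47.68, 98.78], [-73.54, 78.23], [-108.79, 121.32], [-90, 84.71], [-180, 180]. Speed limits (degrees/s): [147.25, 147.25, 180, 180, 180, 180].

## Interface

Orientations are given as [roll, pitch, yaw] about the fixed x, y, z axes, in that order (R = Rz(yaw) Ry(pitch) Rx(roll)).
In Python, from cell import readout, imaging, manip gives the robot as it stands. The module is installed in compiled form; this text tells all that it offers.
- The arm moves only by the shell command python3 -m handwheel 'ROWS' [OPENING] [FORCE]. ROWS is JSON, one flat list of numbers, 4 for each row, row after row: the shift along the world's x, y, z in m, then the turn about the world's z in rad. A call has 1 to 12 rows; each row shifts and turns the commanded pose from where the row before left it; what a row does not reach is not made up. A row lasts 1/10 s, in which the tool goes at most 50 mm and 8.59 degrees, less where a joint would pass 70% of its speed; a pose out of reach is approached as far as the arm can. A call with a gripper value outside its range is refused whole. OPENING is the closure in counts, from 0 (fully open) to 255 (shut), set as the call begins (- or left out, the last holds). The fingers move at their own pace and stop on an object; FORCE is the grip in N (left out, the last holds). Time passes only in rows, so rows that do not move let the fingers close. It gives the time, the measured TCP pose, the force and the opening at its end, in the units of the state.
- readout.read_state(): the state, without advancing time (a new reading comes with each control period).
- imaging.capture(name): name is "side" or "top" or "wrist"; returns the picture (480x640x3 uint8, blue, green, red); there is no depth.
- imaging.get_calibration(name): a dict with "camera_matrix" (3x3 intrinsics, pixels), "T" (4x4, takes a point from camera to world coordinates). Camera axes: x right, y up, looking along -z (the intrinsics and any distortion apply to the point x, -y, -z); pixel columns grow to the right and rows downward; lengths in m; the calibration is good to about 2 mm. A picture is of the moment at which its call begins: read the wrist's pose just before it. get_calibration takes no time and is no camera call; for the wrist camera it gives the pose at the moment of the call.
- manip.finish_job(): hands the job in, once; it reports no verdict.
The state is a dict: "time": time; "joint_positions": joint angles; "qd": joint speeds; "tau": joint torques, N m; "ee_pos": TCP position; "ee_rot": TCP orientation; "ft_force": force on the tool from outside, world axes, zero at the start; "ft_torque": the same for the moment, N m; "gripper_width": opening from 0.0 (shut) to 1.0 (fully open).
Only numpy, scipy, OpenCV 4.12 (cv2) and the standard library are available. Lean on these libraries where they do the work, as an engineer would, in place of code of your own. Each camera call takes 0.05 s, during which the arm holds its last target. There are 200 camera calls.

## Task

Pump the clamp's trigger until its jaw has squeezed the two-part wooden block fully shut, then press the clamp's release button so that the jaw springs all the way back. Then lift the closed block out and lay it (do not drop it) flat on the floor of the black tray, still shut. Do not push the jaw along by hand, and leave the jar and the tape measure where they are.

Things in the scene. Friction and masses are not known exactly. Their poses are not given: they have to be found in the camera images.
- clamp: Ratchet clamp on a plywood board (405 x 70 x 18 mm, fixed). Origin: on the table under the middle of the dark steel head. +x is the way the jaw closes, from head to back stop; z up. The board reaches from 130 mm behind the origin to 275 mm ahead. Head 90 mm long, 52 wide, its top 100 mm above the table. The trigger lever, above a fixed rubber grip, sticks out of its rear along -x.
- trigger (a joint): Trigger, hinged 20 mm behind the clamp's origin, 98 mm above the table. 0 = up (sprung), 0.52 rad = down on its stop. A press to 0.5 rad drives the jaw 14 mm; let up, the jaw slips back onto a notch: each full stroke gains 10 mm, one under 0.42 rad may gain nothing. Let it right up between strokes; 3 to 7 are needed. Pad force 3 to 12 N; when tight the drive slips harmlessly.
- trigger_pad (a point): Middle of the top of the trigger's rubber pad (52 mm along the lever, 36 mm wide), 100 mm from the pivot. At rest about 149 mm above the table and sloping 0.4 rad, higher at the rear; a full press takes it down about 48 mm and some 14 mm rearwards. Press it straight down from above, with closed fingers for instance.
- ratchet_bar: Toothed steel bar (20 x 10 mm, 71 mm above the table) that slides through the head along the clamp's x with the moving jaw on its front end. Origin coincides with the clamp's when the jaw is fully back and runs ahead of it as the jaw advances, at most 72 mm. A spring pulls it back (4 to 7 N), the ratchet holds it in 10 mm notches.
- jaw_face (a point): Middle of the pressing face of the moving jaw, a steel plate 50 mm wide, reaching from 22 to 78 mm above the table (this point 41 mm). The face looks along the clamp's +x. Fully back, it is 67 mm ahead of the clamp's origin.
- release (a joint): Release button, 0 = up, 0.009 m = fully down; sprung. Pressed more than about 7 mm it lifts the ratchet's pawls and the jaw springs back within about half a second; hold it down that long. Needs 1 to 6 N.
- release_top (a point): Middle of the top face of the release button, a steel tab 32 x 30 mm on top of the head, 22 mm ahead of the clamp's origin and 120 mm above the table when up. Press straight down.
- back_stop: Fixed steel stop on the far end of the clamp board, 50 mm wide, 62 mm high, a foot and a rib behind. Origin: foot of its face, on the board (18 mm above the table); the face looks along -x, to the jaw. Its distance differs each time; the block is squeezed against it.
- block_mid (a point): Two-part wooden block on the board between jaw and back stop: two halves, each 50 x 44 x 44 mm, on two dowels that show in the gap. This point: half height (22 mm up), in the joint face of the half next to the back stop, so the middle of the block once shut. Local +x runs to the sliding half, which faces the jaw. Shut: 100 x 44 x 44 mm, about 0.24 kg; grasp across its 44 mm width.
- block_gap (a joint): Gap between the halves of the block, m; 0 = shut. The dowels are tight: closing takes about 7 N and it stays as it is left; a harder pull opens it again.
- black_tray: Loose black parts tray lying flat on the table. Its origin is under its middle.
- tray_floor (a point): Middle of the tray's floor, 6 mm above the table. Local y runs along the tray's long side: the floor measures 190 mm along y and 120 mm along x between the walls, which are 10 mm thick and rise to 42 mm above the table.
- glue_jar: Bystander: plastic jar with a black lid, 71 mm wide, 102 mm high, origin under its middle.
- tape_measure: Bystander: tape measure 60 x 80 x 64 mm, origin under its middle.
- block: The block's half next to the back stop, as a body; origin under the joint face, 22 mm below point block_mid.

How it is judged:
By the outcome, as a careful person would: the job done as asked, in the order asked, and still so for the second after the job is handed in, with the robot touching nothing.
It also fails if it takes over 64 s, if anything falls off the work surface, if the arm or the gripper's body presses on something with over 40 N, if the wrist force passes 120 N, or if a joint passes its speed limit or range.

## Working session

There is one attempt and no reset: what is moved stays moved. The work goes in short steps, Python scripts to look and compute and a shell command to move; the robot and the scene stay as the last step left them, time stands still between calls to the robot, and variables do not carry over. Pictures are saved under pics/ and viewed, about 8 in all and at most 12, crops included, and the job is handed in when it is done.

```bash
mkdir -p pics; python3 - <<'E'
from cell import readout, imaging
import cv2, numpy as np
s=readout.read_state(); print(s)
for n in ("side","top"):
    im=imaging.capture(n); cv2.imwrite(f"pics/{n}0.png",im)
    c=imaging.get_calibration(n); print(n,{k:(np.round(v,4).tolist() if not isinstance(v,str) else v) for k,v in c.items()})
E
```

```text
{'time': 0.0, 'joint_positions': array([ 7.36249471e+01,  1.49353626e+01, -7.98778756e+00,  6.71900410e+01,
       -1.11461609e-03,  8.99999192e+01]), 'qd': array([-0.04922933, -0.04048363,  0.04617921, -0.02586413, -0.039158  ,
        0.02851186]), 'tau': array([-5.65207611e-04, -4.05676639e+01,  2.53924763e+01,  1.86431251e-02,
       -1.37553566e-04,  3.74401267e-06]), 'ee_pos': array([0.147819  , 0.50303235, 0.2304549 ]), 'ee_rot': array([ -89.43589636,   89.88680343, -105.81086734]), 'ft_force': array([ 0.20398712, -0.6727898 , -0.37920259]), 'ft_torque': array([-0.02907665, -0.01223583,  0.01515741]), 'gripper_width': 0.9993286846100685}
side {'camera_matrix': [[447.6312, 0.0, 317.4276], [0.0, 447.6312, 244.3072], [0.0, 0.0, 1.0]], 'T': [[-0.9929, 0.0403, -0.1118, 0.3815], [-0.1179, -0.4531, 0.8836, 0.935], [-0.0151, 0.8905, 0.4547, 0.528], [0.0, 0.0, 0.0, 1.0]]}
top {'camera_matrix': [[486.885, 0.0, 313.1448], [0.0, 486.885, 238.5614], [0.0, 0.0, 1.0]], 'T': [[-0.0214, 0.9992, -0.0346, 0.4221], [-0.9997, -0.0217, -0.0086, 0.1225], [-0.0093, 0.0344, 0.9994, 1.0034], [0.0, 0.0, 0.0, 1.0]]}
```

View pics/top0.png

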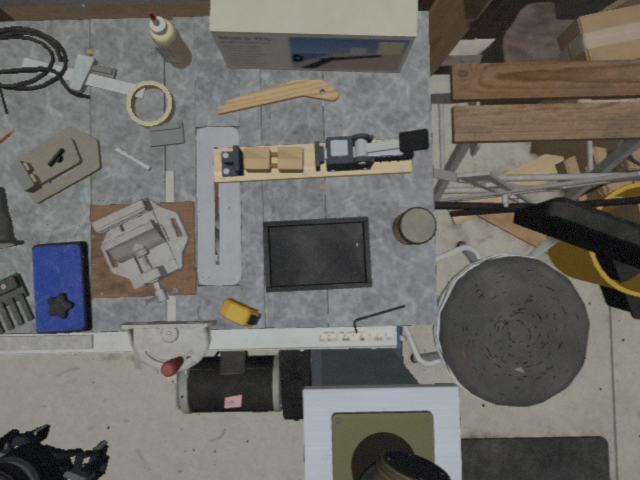

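View pics/side0.png

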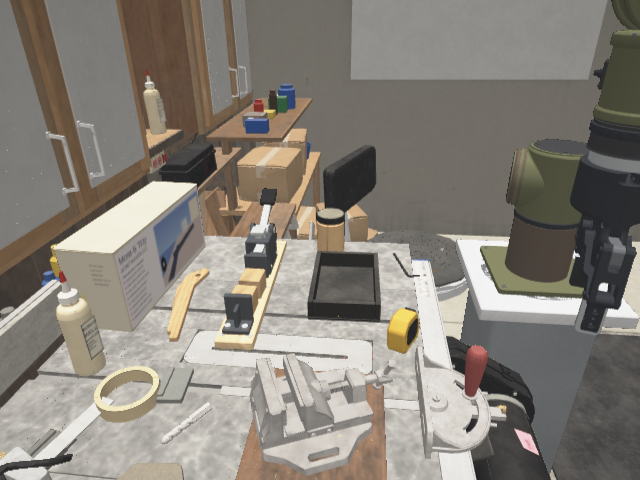

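The top view shows the clamp with its head at about (348,152), pad at (413,141), block at (245–303,159), back stop at (231,160) and tray at (317,254). The jar is at (414,226) and the tape at (239,311). In the side view the clamp runs from (268,195) to (240,310). I'll enlarge both.

```bash
python3 - <<'E'
import cv2
a=cv2.imread("pics/top0.png")[115:300,200:440]; cv2.imwrite("pics/topc.png",cv2.resize(a,None,fx=3.3,fy=3.3,interpolation=2)[:600,:800])
b=cv2.imread("pics/side0.png")[180:350,210:400]; cv2.imwrite("pics/sidec.png",cv2.resize(b,None,fx=3.5,fy=3.5,interpolation=2))
E
```

```text
(no output)
```

View pics/topc.png

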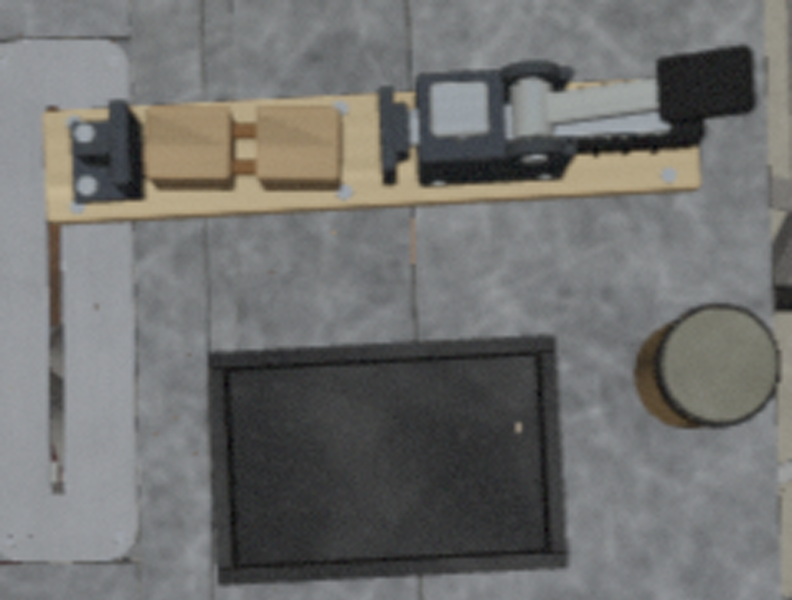

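View pics/sidec.png

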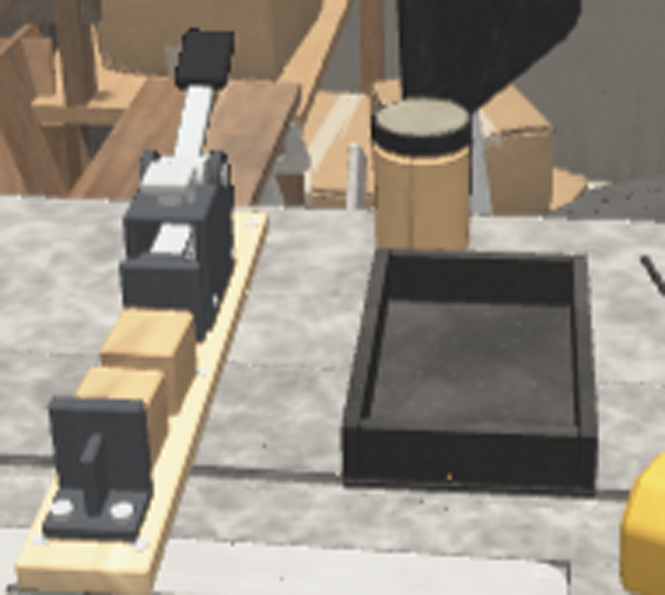

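```bash
cat > geo.py <<'E'
import numpy as np
from cell import imaging
C={n:imaging.get_calibration(n) for n in ("side","top")}
def ray(cal,u,v):
    K=np.array(cal["camera_matrix"]);T=np.array(cal["T"])
    d=T[:3,:3]@np.array([(u-K[0,2])/K[0,0],-(v-K[1,2])/K[1,1],-1]); return T[:3,3],d/np.linalg.norm(d)
def atz(cal,u,v,z):
    o,d=ray(cal,u,v); return o+d*(z-o[2])/d[2]
def tri(rs):
    A=sum(np.eye(3)-np.outer(d,d) for o,d in rs); b=sum((np.eye(3)-np.outer(d,d))@o for o,d in rs); return np.linalg.solve(A,b)
def tp(u,v): return u/3.3+200,v/3.3+115
def sp(u,v): return u/3.5+210,v/3.5+180
E
python3 - <<'E'
from geo import *
np.set_printoptions(precision=4,suppress=True)
print({k:c.keys() for k,c in C.items()})
for n,t,s in [("pad",(706,83),(207,57)),("slidehalf top",(299,143),(150,328)),("tray rim NL",(219,572),(597,432)),("rim FL",(212,355),(343,430)),("rim FR",(553,340),(375,254)),("rim NR",(567,558),(586,257)),("jawplate/stop top",(120,150),(98,402)),("jar lid",(718,365),(420,118))]:
    print(n,tri([ray(C["top"],*tp(*t)),ray(C["side"],*sp(*s))]))
print("release",atz(C["top"],*tp(460,108),.12))
for p in [(62,222),(698,187),(46,109)]: print("board",atz(C["top"],*tp(*p),.018))
for p in [(147,108),(232,107),(258,106),(341,105),(341,178),(258,180),(233,180),(147,183)]: print("blk",atz(C["top"],*tp(*p),.062))
for p in [(138,103),(380,88),(396,88)]: print("stop/jaw",atz(C["top"],*tp(*p),.08))
E
```

```text
{'side': dict_keys(['camera_matrix', 'T']), 'top': dict_keys(['camera_matrix', 'T'])}
pad [ 0.622  -0.0528  0.144 ]
slidehalf top [0.6119 0.1711 0.0616]
tray rim NL [0.3562 0.225  0.0425]
rim FL [0.4903 0.2276 0.0367]
rim FR [0.496  0.0219 0.0365]
rim NR [0.3608 0.0168 0.0381]
jawplate/stop top [0.6094 0.2748 0.0783]
jar lid [ 0.4745 -0.064   0.0989]
release [0.6175 0.0786 0.12  ]
board [0.575  0.3207 0.018 ]
board [ 0.5877 -0.0717  0.018 ]
board [0.6455 0.3296 0.018 ]
blk [0.6347 0.2605 0.062 ]
blk [0.6341 0.2103 0.062 ]
blk [0.6344 0.1949 0.062 ]
blk [0.6338 0.1459 0.062 ]
blk [0.5905 0.1468 0.062 ]
blk [0.5904 0.1957 0.062 ]
blk [0.5908 0.2105 0.062 ]
blk [0.5902 0.2613 0.062 ]
stop/jaw [0.6337 0.2631 0.08  ]
stop/jaw [0.6391 0.1226 0.08  ]
stop/jaw [0.6389 0.1134 0.08  ]
```

```bash
python3 - <<'E'
from scipy.spatial.transform import Rotation as R
from cell import readout
s=readout.read_state(); print(R.from_euler('xyz',s['ee_rot'],degrees=True).as_matrix().round(3))
E
```

```text
[[-0.     0.282  0.959]
 [-0.002  0.959 -0.282]
 [-1.    -0.002  0.   ]]
```

```bash
python3 -m handwheel '[0.032,-0.037,0,-0.139,0.032,-0.037,0,-0.139,0.032,-0.037,0,-0.139,0.032,-0.037,0,-0.139,0.032,-0.037,0,-0.139,0.032,-0.037,0,-0.139,0.032,-0.037,0,-0.139,0.032,-0.037,0,-0.139,0.032,-0.037,0,-0.139,0.032,-0.037,0,0,0.032,-0.037,0,0,0.032,-0.037,0,0]' 255 30; python3 -m handwheel '[0.03,-0.035,-0.01,0,0.03,-0.038,-0.02,0,0.03,-0.039,-0.03,0,0,0,0,0,0,0,0,0]'
```

```text
time: 1.3
ee_pos: [0.5327, 0.0579, 0.231]
ee_rot: [-108.2, 90.0, 163.7]
ft_force: [0.7, 0.2, 0.3]
gripper_width: 0.003
time: 1.8
ee_pos: [0.6157, -0.0461, 0.1743]
ee_rot: [-102.0, 89.8, 169.8]
ft_force: [-0.3, -0.1, 0.3]
gripper_width: -0.002
```

```bash
python3 -m handwheel '[0.006,-0.009,0,0,0,0,0,0,0,0,0,0]'; python3 -m handwheel '[0,0,-0.012,0,0,0,-0.012,0,0,-0.001,-0.01,0,0,0,0,0]'
```

```text
time: 2.1
ee_pos: [0.6229, -0.0537, 0.1774]
ee_rot: [88.7, 89.9, 0.7]
ft_force: [0.2, 0.1, 0.2]
gripper_width: 0.001
time: 2.5
ee_pos: [0.6219, -0.0552, 0.1405]
ee_rot: [-103.3, 89.9, 168.6]
ft_force: [-0.2, 0.6, 2.4]
gripper_width: -0.0
```

```bash
python3 - <<'E'
from cell import readout,imaging
import cv2
print(readout.read_state()['ee_pos'])
for n,(a,b,c,d) in {"side":(170,350,200,440),"wrist":(0,480,0,640)}.items():
    cv2.imwrite(f"pics/{n}1.png",imaging.capture(n)[a:b,c:d])
a=cv2.imread("pics/side1.png");a=cv2.resize(a,(640,480))
w=cv2.resize(cv2.imread("pics/wrist1.png"),None,fx=.25,fy=.25); a[-120:,-160:]=w
cv2.imwrite("pics/m1.png",a)
E
```

```text
[ 0.62194288 -0.05522183  0.14047357]
```

View pics/m1.png

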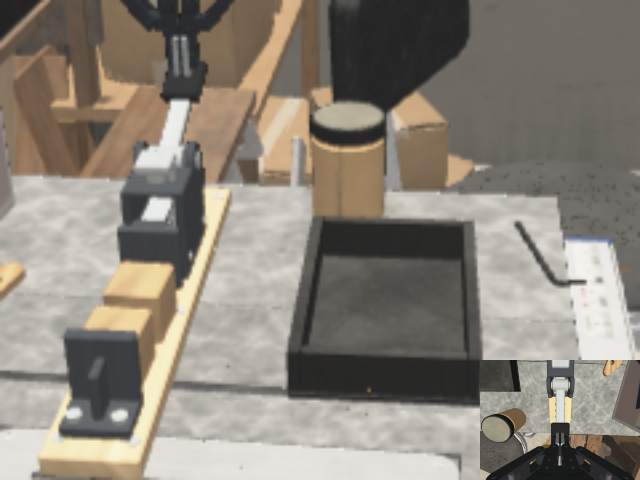

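The closed fingers sit centred on the trigger pad (182,75) at 2.4 N. Now the first stroke.

```bash
python3 -m handwheel '[0,-0.002,-0.01,0,0,-0.003,-0.01,0,0,-0.003,-0.01,0,0,-0.002,-0.008,0,0,0,0,0,0,0,0,0]'
```

```text
time: 3.2
ee_pos: [0.6227, -0.065, 0.1041]
ee_rot: [-168.7, 90.0, 103.3]
ft_force: [-0.1, 2.5, 3.8]
gripper_width: 0.001
```

```bash
python3 -m handwheel '[0,0,-0.003,0,0,0,0,0]';  python3 -m handwheel '[0,0,-0.003,0,0,0,0,0]'
```

```text
time: 3.4
ee_pos: [0.6227, -0.0652, 0.1014]
ee_rot: [123.5, 90.0, 35.5]
ft_force: [-0.8, 3.3, 4.6]
gripper_width: -0.002
time: 3.6
ee_pos: [0.6228, -0.0653, 0.0993]
ee_rot: [96.5, 90.0, 8.4]
ft_force: [-1.8, 2.4, 8.0]
gripper_width: 0.002
```

```bash
python3 -m handwheel '[0,0.005,0.028,0,0,0.005,0.028,0,0,0,0,0,0,0,0,0,0,0,-0.012,0,0,-0.002,-0.012,0,0,-0.003,-0.012,0,0,-0.003,-0.01,0,0,-0.002,-0.01,0,0,0,0,0,0,0,0,0]'; python3 -m handwheel '[0,0.005,0.028,0,0,0.005,0.028,0,0,0,0,0,0,0,0,0]'
python3 - <<'E'
from cell import imaging
import cv2
s=imaging.capture("side"); t=imaging.capture("top")
a=cv2.resize(s[170:350,200:360],(533,600),interpolation=2);b=cv2.resize(t[120:200,200:440],(800,267),interpolation=2)
cv2.imwrite("pics/t2.png",b);cv2.imwrite("pics/s2.png",a)
E
```

```text
time: 4.7
ee_pos: [0.6227, -0.0638, 0.0991]
ee_rot: [166.5, 89.8, 78.5]
ft_force: [-1.4, 3.8, 13.4]
gripper_width: -0.002
time: 5.1
ee_pos: [0.6221, -0.0554, 0.1532]
ee_rot: [-98.8, 89.9, 173.2]
ft_force: [1.2, 0.3, 1.3]
gripper_width: -0.003
```

View pics/t2.png

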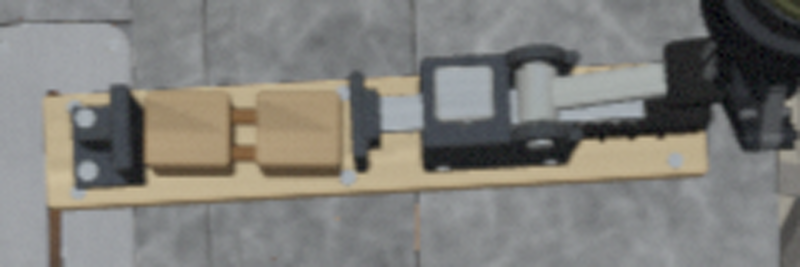

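The jaw is now at column 350, from 380 before (about 18–20 mm for two strokes). Strokes work, and the block starts at column 343. I'll make three more.

```bash
for i in 1; do python3 -m handwheel '[0,0,-0.012,0,0,-0.002,-0.012,0,0,-0.003,-0.012,0,0,-0.003,-0.01,0,0,-0.002,-0.01,0,0,0,0,0,0,0,0,0]'; python3 -m handwheel '[0,0.005,0.028,0,0,0.005,0.028,0,0,0,0,0,0,0,0,0]';  python3 -m handwheel '[0,0,-0.012,0,0,-0.002,-0.012,0,0,-0.003,-0.012,0,0,-0.003,-0.01,0,0,-0.002,-0.01,0,0,0,0,0,0,0,0,0]'; python3 -m handwheel '[0,0.005,0.028,0,0,0.005,0.028,0,0,0,0,0,0,0,0,0]'; python3 -m handwheel '[0,0,-0.012,0,0,-0.002,-0.012,0,0,-0.003,-0.012,0,0,-0.003,-0.01,0,0,-0.002,-0.01,0,0,0,0,0,0,0,0,0]'; python3 -m handwheel '[0,0.005,0.028,0,0,0.005,0.028,0,0,0,0.01,0,0,0,0,0]'; done
python3 - <<'E'
from cell import imaging
import cv2
t=imaging.capture("top")
cv2.imwrite("pics/t3.png",cv2.resize(t[120:200,200:440],(800,267),interpolation=2))
E
```

```text
time: 5.9
ee_pos: [0.6229, -0.0633, 0.0991]
ee_rot: [161.0, 89.7, 73.0]
ft_force: [-1.7, 5.0, 15.1]
gripper_width: 0.001
time: 6.3
ee_pos: [0.6223, -0.0553, 0.153]
ee_rot: [-109.5, 89.9, 162.5]
ft_force: [0.4, 0.6, 0.8]
gripper_width: -0.001
time: 7.0
ee_pos: [0.623, -0.0636, 0.0989]
ee_rot: [157.8, 89.7, 69.8]
ft_force: [-2.7, 4.3, 17.1]
gripper_width: -0.001
time: 7.4
ee_pos: [0.6221, -0.0554, 0.1524]
ee_rot: [-104.4, 89.9, 167.6]
ft_force: [0.5, -0.2, 1.0]
gripper_width: -0.0
time: 8.1
ee_pos: [0.6229, -0.0636, 0.099]
ee_rot: [158.2, 89.7, 70.2]
ft_force: [-2.6, 4.3, 18.9]
gripper_width: 0.003
time: 8.5
ee_pos: [0.6225, -0.0556, 0.1634]
ee_rot: [-77.3, 90.0, -165.4]
ft_force: [-0.4, -0.0, 0.0]
gripper_width: -0.001
```

View pics/t3.png

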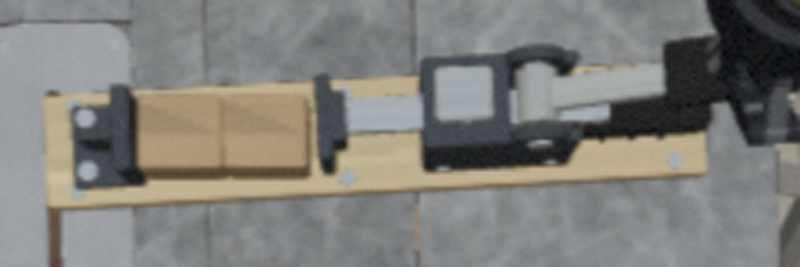

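Both halves now touch (seam at column 222) and sit against the stop, with the jaw a few mm back on its notch. One extra stroke will show whether it was tight.

```bash
python3 -m handwheel '[0,0,-0.01,0,0,0,-0.012,0,0,-0.002,-0.012,0,0,-0.003,-0.012,0,0,-0.003,-0.01,0,0,-0.002,-0.01,0,0,0,-0.001,0,0,0,0,0]'; python3 -m handwheel '[0,0.005,0.03,0,0,0.005,0.03,0,0,0,0.007,0,0,0,0,0]'
python3 - <<'E'
from cell import imaging
import cv2
t=imaging.capture("top")
x=cv2.resize(t[120:200,200:440],(800,267),interpolation=2);cv2.imwrite("pics/t4.png",x)
import numpy as np
o=cv2.imread("pics/t3.png");d=cv2.absdiff(x,o).max(2)
print("diff by column",d[80:180].mean(0).reshape(-1,20).mean(1).round(1))
r=x[110:160].mean((0,2));print(r[120:145].round(),r[205:240].round(),r[300:330].round())
E
```

```text
time: 9.35
ee_pos: [0.6226, -0.0633, 0.0989]
ee_rot: [161.4, 89.7, 73.4]
ft_force: [-5.3, 6.2, 19.8]
gripper_width: 0.002
time: 9.75
ee_pos: [0.6227, -0.0554, 0.1637]
ee_rot: [93.1, 90.0, 5.1]
ft_force: [-0.2, -0.1, 0.2]
gripper_width: 0.001
diff by column [1.8 1.7 1.7 1.9 2.3 2.9 3.2 2.  2.1 2.  2.2 2.  2.  1.8 2.  2.4 2.7 1.9
 1.6 1.6 1.6 2.5 2.6 2.6 3.  3.1 2.5 2.6 2.4 2.  2.4 2.9 2.7 3.  3.5 2.9
 2.8 3.8 3.7 3.1]
[ 75.  75.  75.  74.  73.  70.  67.  64.  59.  52.  46.  42.  41.  42.
  48.  61.  75.  90. 107. 121. 129. 137. 143. 143. 143.] [145. 145. 145. 145. 145. 146. 146. 146. 146. 146. 145. 143. 142. 139.
 135. 132. 130. 129. 130. 132. 135. 138. 141. 143. 144. 144. 144. 144.
 144. 143. 143. 143. 143. 143. 143.] [145. 143. 139. 135. 129. 121. 112. 106. 105. 111. 120. 130. 139. 145.
 146. 138. 125. 109.  93.  84.  79.  76.  73.  73.  74.  73.  73.  72.
  71.  69.]
```

Nothing changed on the extra stroke, and the block's length is 51.7 px, exactly 100 mm, so it is shut. Next is the release button.

```bash
python3 -m handwheel '[0,0.01,0.03,0,-0.001,0.042,0,0,-0.002,0.042,0,0,-0.002,0.042,0,0,0,0,-0.03,0,0,0,-0.025,0,0,0,0,0,0,0,0,0]'
```

```text
time: 10.6
ee_pos: [0.6161, 0.0801, 0.1371]
ee_rot: [-84.6, 89.7, -172.6]
ft_force: [-0.1, -0.3, -0.6]
gripper_width: 0.005
```

```bash
python3 -m handwheel '[0,0,-0.012,0,0,0,-0.008,0,0,0,-0.005,0,0,0,0,0,0,0,0,0]';python3 -m handwheel '[0,0,-0.002,0,0,0,0,0,0,0,0,0,0,0,0,0,0,0,0,0,0,0,0,0]'
python3 - <<'E'
from cell import imaging
import cv2
s=imaging.capture("side")
cv2.imwrite("pics/s5.png",cv2.resize(s[170:350,200:400],(667,600),interpolation=2))
E
```

```text
time: 11.1
ee_pos: [0.6179, 0.0804, 0.1146]
ee_rot: [70.2, 90.0, -17.9]
ft_force: [-0.4, -0.0, 1.1]
gripper_width: -0.005
time: 11.7
ee_pos: [0.6179, 0.0805, 0.1124]
ee_rot: [64.0, 90.0, -24.1]
ft_force: [1.1, -1.0, 2.4]
gripper_width: -0.002
```

View pics/s5.png

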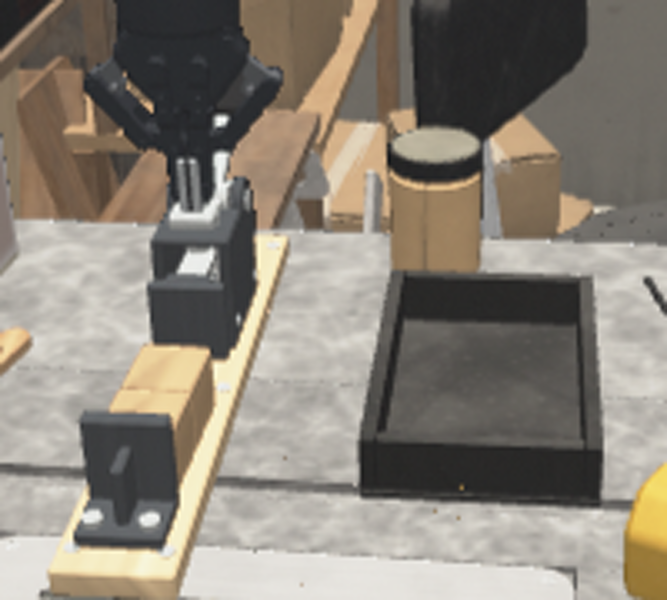

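The jaw is fully back against the head (plate top at (190,285), as at the start), and the block is shut with its seam at (165,390). I'll press a touch deeper to be sure, then retreat.

```bash
python3 -m handwheel '[0,0,-0.0015,0,0,0,0,0,0,0,0,0,0,0,0,0,0,0,0,0,0,0,0,0]'; python3 -m handwheel '[0,0,0.03,0,0,0,0.04,0,0,0.035,0.02,0,0,0.04,0,0,0,0,0,0,0,0,0,0]' 0 40
python3 - <<'E'
from geo import *
from cell import readout
import cv2
s=readout.read_state();print(s['ee_pos'],s['gripper_width'])
cal=imaging.get_calibration("wrist");print(np.round(cal["T"],4).tolist(),np.round(cal["camera_matrix"],1).tolist())
cv2.imwrite("pics/w6.png",imaging.capture("wrist"))
t=imaging.capture("top");cv2.imwrite("pics/t6.png",t)
for u in (137,309): print(atz(C["top"],200+u/3.333,159,.062))
for p in [(219,572),(212,355),(553,340),(567,558)]: print(atz(C["top"],*tp(*p),.042))
E
```

```text
time: 12.35
ee_pos: [0.6179, 0.0805, 0.111]
ee_rot: [76.5, 90.0, -11.6]
ft_force: [0.7, -2.0, 5.1]
gripper_width: 0.003
time: 12.95
ee_pos: [0.6166, 0.1566, 0.1995]
ee_rot: [-85.8, 89.8, -173.8]
ft_force: [0.3, 0.3, -0.3]
gripper_width: 0.99
[0.61657878 0.15657952 0.19947364] 0.9898445334701187
[[0.9993, -0.0361, -0.0096, 0.6149], [0.0373, 0.949, 0.313, 0.2376], [-0.0022, -0.3132, 0.9497, 0.3415], [0.0, 0.0, 0.0, 1.0]] [[345.3, 0.0, 319.6], [0.0, 345.3, 240.1], [0.0, 0.0, 1.0]]
[0.61274526 0.26761077 0.062     ]
[0.61040911 0.16704215 0.062     ]
[0.35918668 0.2250294  0.042     ]
[0.48907609 0.2268874  0.042     ]
[0.49357809 0.02231094 0.042     ]
[0.36320116 0.01725725 0.042     ]
```

View pics/w6.png

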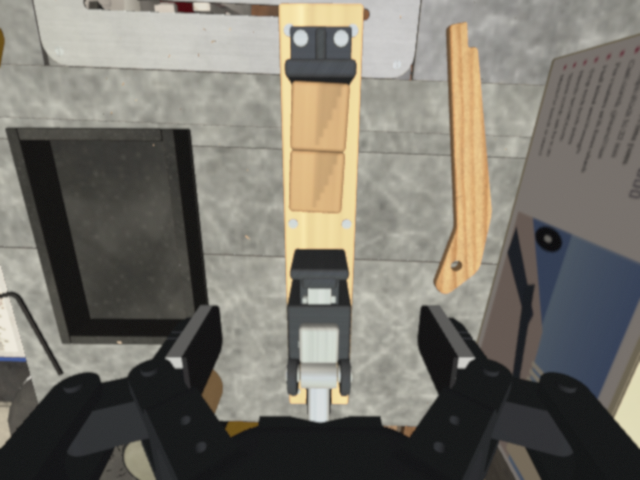

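The wrist view shows the jaw back at the head (320,262) and the block shut, seam ends (291,149)–(346,151), near edge (290,212)–(342,213). I'll triangulate against the top view.

```bash
python3 - <<'E'
from geo import *
W=imaging.get_calibration("wrist")
print("seam tri",tri([ray(W,318.5,150),ray(C["top"],266.6,159)]))
for p in [(291,149),(346,151),(290,212),(342,213),(349,82),(293,82)]: print(p,atz(W,*p,.062))
E
```

```text
seam tri [0.6139244  0.21827696 0.05271504]
(291, 149) [0.59283101 0.2183024  0.062     ]
(346, 151) [0.63602097 0.21829869 0.062     ]
(290, 212) [0.59246037 0.16758845 0.062     ]
(342, 213) [0.63564828 0.16827266 0.062     ]
(349, 82) [0.63531675 0.26787562 0.062     ]
(293, 82) [0.59387588 0.26643475 0.062     ]
```

```bash
python3 -m handwheel '[-0.001,0.031,0,0,-0.001,0.03,0,0,0,0,-0.04,0,0,0,-0.04,0,0,0,-0.035,0,0,0,0,0,0,0,0,0]'
```

```text
time: 13.75
ee_pos: [0.6151, 0.2154, 0.0853]
ee_rot: [-74.1, 89.9, -162.2]
ft_force: [0.6, -0.5, 0.5]
gripper_width: 0.999
```

```bash
python3 -m handwheel '[-0.0005,0.0025,-0.025,0,0,0,-0.02,0,0,0,-0.013,0,0,0,0,0,0,0,0,0]'; python3 -m handwheel '[0,0,0,0,0,0,0,0,0,0,0,0,0,0,0,0,0,0,0,0,0,0,0,0,0,0,0,0,0,0,0,0]' 255 40; python3 -m handwheel '[0,0,0.01,0,0,0,0.01,0,0,0,0.02,0,0,0,0.03,0,0,0,0.035,0,0,0,0,0,0,0,0,0]'
```

```text
time: 14.25
ee_pos: [0.6162, 0.2192, 0.0291]
ee_rot: [108.8, 89.9, 20.8]
ft_force: [0.3, 0.8, 0.8]
gripper_width: 1.0
time: 15.05
ee_pos: [0.6155, 0.2193, 0.0287]
ee_rot: [116.4, 89.9, 28.4]
ft_force: [-1.4, -0.4, 5.8]
gripper_width: 0.509
time: 15.75
ee_pos: [0.6159, 0.2193, 0.1337]
ee_rot: [106.2, 89.9, 18.1]
ft_force: [0.3, 0.3, -2.6]
gripper_width: 0.51
```

It's gripped (43 mm wide, 2.6 N ≈ 0.26 kg). Next I carry it over the tray.

```bash
python3 -m handwheel '[-0.02,-0.01,0,0,-0.035,-0.018,0,0,-0.035,-0.018,0,0,-0.035,-0.018,0,0,-0.035,-0.018,0,0,-0.029,-0.013,0,0,0,0,-0.03,0,0,0,-0.03,0,0,0,0,0,0,0,0,0]'
python3 - <<'E'
from cell import imaging
import cv2
s=imaging.capture("side"); t=imaging.capture("top");w=imaging.capture("wrist")
a=cv2.resize(s[200:350,200:400],(400,300),interpolation=2);b=cv2.resize(t[150:300,220:420],(400,300),interpolation=2)
cv2.imwrite("pics/m7.png",cv2.vconcat([cv2.hconcat([a,b]),cv2.hconcat([cv2.resize(w,(400,300)),a*0])]))
E
```

```text
time: 16.75
ee_pos: [0.4246, 0.1236, 0.0718]
ee_rot: [-75.6, 89.8, -163.6]
ft_force: [0.7, 0.6, -2.1]
gripper_width: 0.512
```

View pics/m7.png

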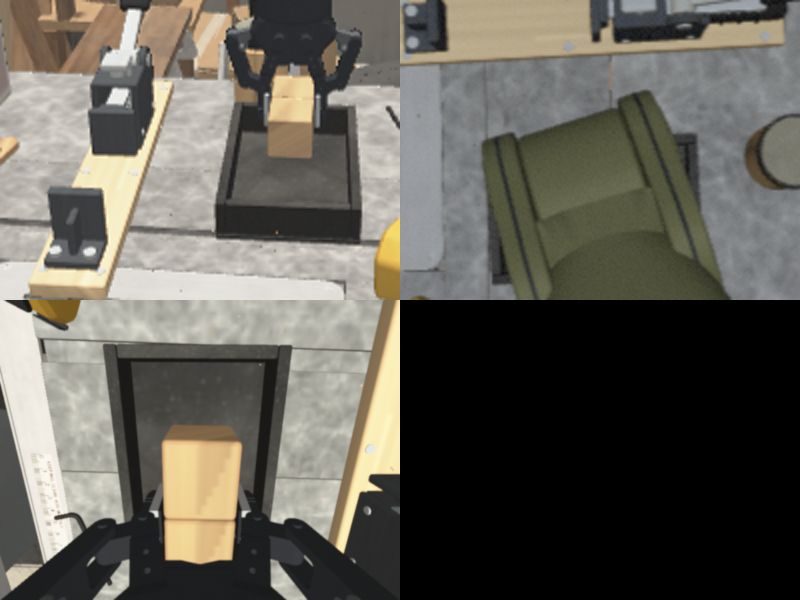

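The block is held shut, centred over the tray (side: (291,130); wrist: (202,500)). I'll lower it gently.

```bash
python3 -m handwheel '[0.001,0,-0.02,0,0,0,-0.015,0,0,0,-0.01,0,0,0,-0.006,0,0,0,0,0,0,0,0,0]'; python3 -m handwheel '[0,0,-0.003,0,0,0,0,0,0,0,0,0]'
```

```text
time: 17.5
ee_pos: [0.4277, 0.1242, 0.0221]
ee_rot: [102.9, 90.0, 14.9]
ft_force: [0.7, 0.0, -1.6]
gripper_width: 0.508
time: 17.8
ee_pos: [0.4273, 0.1241, 0.0189]
ee_rot: [105.7, 90.0, 17.7]
ft_force: [-0.2, -0.5, -3.0]
gripper_width: 0.512
```

```bash
python3 -m handwheel '[0,0,-0.0015,0,0,0,0,0,0,0,0,0]'; python3 -m handwheel '[0,0,-0.001,0,0,0,0,0,0,0,0,0]'
```

```text
time: 18.1
ee_pos: [0.4271, 0.1241, 0.0172]
ee_rot: [-76.7, 90.0, -164.7]
ft_force: [-0.5, -0.9, -2.7]
gripper_width: 0.513
time: 18.4
ee_pos: [0.4273, 0.1241, 0.0167]
ee_rot: [103.8, 90.0, 15.7]
ft_force: [-2.7, -0.4, 6.2]
gripper_width: 0.512
```

Contact with the tray floor (6 N). I'll open partway, since the walls are close, then rise.

```bash
python3 -m handwheel '[0,0,0,0,0,0,0,0,0,0,0,0,0,0,0,0]' 80; python3 -m handwheel '[0,0,0.015,0,0,0,0.03,0,0,0,0.04,0,0,0,0.04,0,0,0.04,0.03,0,-0.02,0.045,0,0,-0.02,0.045,0,0,-0.02,0.045,0,0,-0.02,0.045,0,0,0,0,0,0,0,0,0,0]'
python3 - <<'E'
from cell import imaging
import cv2
s=imaging.capture("side"); t=imaging.capture("top")
a=cv2.resize(s[180:360,200:440],(533,400),interpolation=2)[:,:400];b=cv2.resize(t[120:330,220:440],(400,382),interpolation=2)
b=cv2.copyMakeBorder(b,0,18,0,0,0);cv2.imwrite("pics/m8.png",cv2.hconcat([a,b]))
E
```

```text
time: 18.8
ee_pos: [0.4273, 0.1241, 0.0161]
ee_rot: [113.5, 90.0, 25.5]
ft_force: [-0.1, -0.2, 1.1]
gripper_width: 0.685
time: 19.9
ee_pos: [0.3465, 0.3447, 0.1709]
ee_rot: [-11.2, 89.9, -99.1]
ft_force: [0.3, -0.7, 0.7]
gripper_width: 0.687
```

View pics/m8.png

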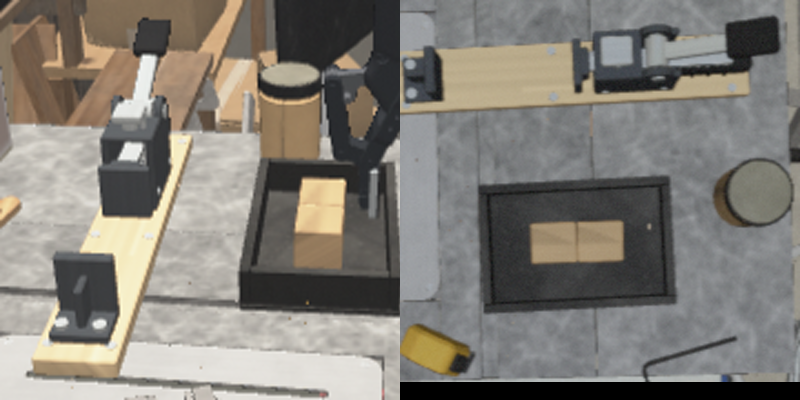

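The block lies flat and shut in the middle of the tray (top view (577,242), 94/1.82 ≈ 51.6 px ≈ 100 mm). The jaw is back, the jar and tape have not moved, and the gripper is clear of everything.

```bash
python3 -c "
from cell import manip
print(manip.finish_job())"
```

```text
the job is handed in; nothing more can be done
None
```

The block is squeezed shut and lying flat in the middle of the black tray, and the job is handed in. It took about 20 s of the 64 s allowed.

- **Clamping:** I gave the trigger six full strokes. The sixth changed nothing in the picture, so the block was already tight. It measured about 100 mm long, which is its shut length.
- **Release:** I held the release button down about 9 mm, and the jaw sprang fully back against the head.
- **Placing:** I gripped the block across its seam at 40 N and lowered it until it touched the tray floor at about 6 N. Then I opened the fingers partway and backed off.

**Last checks:** the final side and top pictures show the block shut (about 100 mm long) and flat on the tray floor, and the jaw fully back. The jar and tape measure look unmoved by eye, and the gripper is clear.

**Disagreements:**
- The block's top came out at 53 mm by triangulation against 62 mm from the given sizes; the two viewpoints were close together. I used the given height, and the grasp fitted.
- At the bottom of the strokes the finger force reached about 20 N. That is above the stated 3 to 12 N pad force, because the lever was on its stop or tight.

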